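# Start up the gluing table

### The arm

A 7-joint arm with a two-finger parallel gripper is mounted at the origin on the work surface. World frame = base frame: x ahead of the robot, y to its left, z up, the work surface at z = 0. Lengths are in mm, angles in rad, forces in N, time in s.
With the tool pointing down it reaches from about 350 to 900 mm from the base axis. Payload 8.1 kg.
Tool frame: the origin (TCP) lies on the centre line of the jaws, within the pads' length; the fingertips stand 17 mm ahead of it and the grasp point (between the pads) lies 2 mm behind it (tips_ahead is the distance from the TCP to the fingertips, in mm); z points along the fingers, y is the line along which they close (so a half turn about z gives the same grasp; the last joint's range is limited). The gripper opens to 92 mm and grips with 3 to 60 N. Pads are 19 mm wide; open, the fingers measure 130 mm over their backs; the gripper's body (75 mm by 190 mm) begins 47 mm behind the grasp point.
Start: joints at [-1.441, 0.434, 0.025, 1.573, -0.012, 1.134, -0.075], TCP at [144.216, 608.147, 243.742] pointing down, gripper open.
Joint ranges: [-2.62, 2.62], [-0.44, 2.09], [-1.27, 1.32], [0.08, 2.57], [-1.32, 4.46], [0.12, 2], [-2.74, 2.74]. Speed limits (rad/s): [2.22, 2.22, 3.01, 3.01, 3.14, 3.14, 3.14].

### API

Orientations are given as a unit quaternion [x, y, z, w].
In Python, from cell import sense, get_image, finish_job, find_in, regions_of, mark_of, tips_ahead gives the robot as it stands.
- The arm moves only by the tool jog_arm, never from a script. Its argument "series" is a list of rows, each a list of 7 numbers: the closure, from 0 (fully open) to 1 (shut), then the shift along the world's x, y, z scaled (see below), then the turn, a rotation vector about the world's x, y, z scaled (see below). A call has 1 to 8 rows; each row shifts and turns the commanded pose from where the row before left it; what a row does not reach is not made up. The controller multiplies each number of a shift by 5 cm and each number of a turn by 8 degrees. A row lasts 1/10 s, in which the tool goes at most 50 mm and 8.59 degrees, less where a joint would pass 70% of its speed; a pose out of reach is approached as far as the arm can. A call with a number of a shift or a turn outside -1 to 1 is refused whole. A call with a gripper value outside its range is refused whole. The fingers move at their own pace and stop on an object; "squeeze" is the grip in N (left out, the last holds). Time passes only in rows, so rows that do not move let the fingers close. It gives the time, the measured TCP pose, the force, the opening and the grip force at its end, in the units of the state.
- sense(): the state, without advancing time (a new reading comes with each control period).
- get_image(name): name is "scene" or "top" or "wrist"; returns a dict with "pixels" (420x560x3 uint8, blue, green, red), "fx", "fy", "cx", "cy" (pixels), "D" ([k1, k2, p1, p2, k3] as OpenCV has them; the pictures are not rectified), "extrinsics" (4x4, takes a point from camera to world coordinates). Camera axes: x right, y down, z forward; pixel columns grow to the right and rows downward; lengths in mm; the calibration is good to about 2 mm. A picture is of the moment at which its call begins. There is no depth.
- finish_job(): hands the job in; it is judged then, once.
Trained networks look in the newest picture that a camera, given by its name, has taken for a name from the list of things; names that differ only in an ending like _2 or _b are one class to them, and where a whole thing is asked for, a point or a joint stands for the part that bears it (a point fixed in the world has none). Each returns a list of dicts, best first, with "confidence" (0 to 1); they miss things now and then, are a little off and sometimes report something else, mostly with a low value. They report only what shows in the picture. A call takes as long as a camera call. They do not tell look-alikes from the thing itself.
- find_in(name, camera): "centre" ([x, y, z] in mm, in the coordinates of the camera as it stood for that picture, good to about 4 mm: the middle of the surface that is visible of it).
- regions_of(name, camera): "region" (420x560 bool, what is visible of it).
- mark_of(name, camera): "centre" ([x, y, z] in mm, in the coordinates of the camera as it stood for that picture, good to about 4 mm: a listed point, or the origin of a listed thing).
The state is a dict: "clock": time; "joints": joint angles; "joint_vel": joint speeds; "effort": joint torques, N m; "position": TCP position; "tool_rot": TCP orientation; "force": force on the tool from outside, world axes, zero at the start; "wrist_torque": the same for the moment, N m; "width": opening from 0.0 (shut) to 1.0 (fully open); "grip_force": force on a finger pad.
Only numpy, scipy, OpenCV 4.12 (cv2) and the standard library are available. Lean on these libraries where they do the work, as an engineer would, in place of code of your own. Each camera call takes 0.05 s, during which the arm holds its last target. There are 200 camera calls.

### The job

Start up the gluing table for the next group: press the big rocker on the power block over to on (its raised end fully down), then press the round button on the fume fan fully down, and last press the long key on the glue pot fully down. Keep to that order and leave all three switched on; the small rocker on the power block stays as it is. Only press: do not lift or shift the fan, the pot or any of the craft things standing around.

Things in the scene. Friction and masses are not known exactly. Their poses are not given: they have to be found in the camera images.
- power_block: White power block fixed to the table, 80 (its x) x 150 (its y) x 40 mm high (z), with sockets in its long sides and two black rockers on its flat top. Origin: centre of its underside. Yaw within 0.5 rad of zero; it, the fan and the pot swap places from run to run.
- main_press (a point): Point to press: middle line of the top face of the big black rocker, 21 mm from its pivot towards block +x, the end raised while off. Rocker 60 mm (block x) x 40 mm (block y); pivot along block y at block (0, 32, 46) mm, top face 6 mm above it. The point is 56 mm above the table when off, 47 mm when on. Its frame tilts with the rocker.
- main_rocker (a joint): Tilt of the big rocker, rad: 0 = off (block +x end raised), 0.44 = fully on (that end down, the other up). It starts off, 0 to 0.05. Only friction of about 0.04 N m (2 to 5 N at the press point) holds it: it stays where it is left.
- spare_top (a point): Centre of the top face of the small black rocker, 40 mm (block x) x 16 mm (block y), at block (0, -45) mm, about 52 mm above the table. To be left alone.
- spare_rocker (a joint): Tilt of the small rocker, rad, 0 = off, 0.44 = on; it starts on (0.38 to 0.44), and must stay on.
- fume_fan: Grey box-shaped fume fan standing loose on the table, 110 x 110 x 95 mm high, 0.9 to 1.5 kg, with round grilles front and back. Origin: centre of its underside; z up. Yaw within 0.5 rad of zero.
- fan_press (a point): Centre of the top of the fan's round black push button, 30 mm across, on top of the box 15 mm from its centre towards fan -x. It stands 10 mm proud (105 mm above the table) and is pressed straight down.
- fan_button (a joint): Travel of the round button, m: 0 = up (off), 0.006 = fully down (on). Starts 0 to 0.0008. It has no spring: friction of about 3 N holds it where it is pushed.
- glue_pot: White glue pot standing loose on the table, 110 (its x) x 140 (its y) x 55 mm high, 1.0 to 1.8 kg; a round steel lid 76 mm across, with a knob reaching 88 mm above the table, sits fixed on it at pot y = +28 mm. Origin: centre of its underside; z up. Yaw within 0.5 rad of zero.
- heat_press (a point): Centre of the top of the pot's long black key, 50 mm (pot x) x 18 mm (pot y), at pot y = -43 mm beside the lid. It stands 10 mm proud (65 mm above the table) and is pressed straight down.
- heat_key (a joint): Travel of the long key, m: 0 = up (off), 0.006 = fully down (on). Starts 0 to 0.0008. It has no spring: friction of about 3 N holds it where it is pushed.
- wood_slice: Loose round slice of a branch, 66 mm across, 14 mm thick, lying on the table. Origin: centre of its underside. Bystander.
- mug: Loose white mug, 72 mm across, 85 mm high, handle at its +y. Origin: centre of its underside. Bystander.
- jar: Loose clear closed jar, 60 mm across, 80 mm high. Origin: centre of its underside. Bystander.
- glue_gun: Loose blue cordless glue gun lying on its side: barrel 145 mm long along its x, 30 mm high, handle 80 mm towards its -y. Origin: under the middle of the barrel. Bystander.
Mind the look-alikes: they are no part of the job. Leave any yellow look-alike of the power_block alone. Leave any red look-alike of the glue_pot alone.

How it is judged:
By the outcome, as a careful person would: the job done as asked, in the order asked, and still so for the second after the job is handed in, with the robot touching nothing.
It also fails if it takes over 45 s, if anything falls off the work surface, if the arm or the gripper's body presses on something with over 40 N, if the wrist force passes 120 N, or if a joint passes its speed limit or range.

## Working session

There is one attempt and no reset: what is moved stays moved. The work goes in short steps, Python scripts to look and compute and a tool call to move; the robot and the scene stay as the last step left them, time stands still between calls to the robot, and variables do not carry over. Pictures are saved under pics/ and viewed, at most 10 in all, crops included, and the job is handed in when it is done.

Besides the shell and the picture viewer there is one more tool, called after ">>>" in YAML: its name, and indented under it one key for each argument. jog_arm: Moves the arm, as the interface text tells. Its arguments: {"type":"object","properties":{"series":{"type":"array","items":{"type":"array","items":{"type":"number","minimum":-1,"maximum":1}}},"squeeze":{"type":"number"}},"required":["series"]}

```bash
mkdir -p pics; cat > h.py <<'E'
import numpy as np,cv2
from cell import *
def world(c,T): return (np.array(T)@np.r_[c,1])[:3]
def px(c,im):
    p,_=cv2.projectPoints(np.array([c],float),np.zeros(3),np.zeros(3),np.array([[im['fx'],0,im['cx']],[0,im['fy'],im['cy']],[0,0,1]]),np.array(im['D'],float)); return p[0,0]
def wpx(w,im): return px((np.linalg.inv(im['extrinsics'])@np.r_[w,1])[:3],im)
E
python3 - <<'E'
from h import *
for cam in ['top','scene']:
    im=get_image(cam); cv2.imwrite(f'pics/{cam}0.png',im['pixels'])
    for n in ['power_block','main_press','spare_top','fume_fan','fan_press','glue_pot','heat_press','mug','jar','glue_gun','wood_slice']:
        for d in mark_of(n,cam)[:3]:
            print(cam,n,round(d['confidence'],2),world(d['centre'],im['extrinsics']).round(),px(d['centre'],im).round())
print(sense()['clock'],tips_ahead)
E
```

```text
top power_block 0.95 [ 664. -311.    1.] [409. 188.]
top power_block 0.57 [ 482. -304.   -0.] [407. 257.]
top main_press 0.86 [ 510. -274.   53.] [399. 245.]
top main_press 0.83 [ 697. -289.   57.] [405. 171.]
top spare_top 0.68 [ 472. -349.   51.] [429. 260.]
top spare_top 0.68 [ 509. -278.   57.] [401. 245.]
top spare_top 0.54 [ 648. -351.   54.] [429. 191.]
top fume_fan 0.61 [546.  18.  -0.] [283. 230.]
top fan_press 0.69 [531.  20. 107.] [282. 233.]
top glue_pot 0.69 [471. 295.   1.] [178. 257.]
top glue_pot 0.63 [672. 357.   2.] [157. 181.]
top glue_pot 0.3 [484. 256.  66.] [188. 251.]
top heat_press 0.69 [714. 344.  66.] [157. 160.]
top heat_press 0.46 [486. 257.  64.] [188. 250.]
top mug 0.93 [753. 149.  -0.] [236. 153.]
top jar 0.72 [ 362. -150.    4.] [347. 302.]
top glue_gun 0.91 [796. -11.   1.] [296. 137.]
top wood_slice 0.92 [ 360. -150.    1.] [347. 303.]
scene power_block 0.74 [ 670. -313.   -1.] [183. 193.]
scene power_block 0.62 [ 476. -350.   55.] [233. 148.]
scene power_block 0.61 [ 479. -306.    2.] [241. 170.]
scene main_press 0.81 [ 506. -284.   54.] [236. 162.]
scene main_press 0.59 [ 702. -293.   62.] [173. 183.]
scene spare_top 0.54 [ 475. -351.   54.] [233. 148.]
scene spare_top 0.43 [ 644. -350.   53.] [183. 168.]
scene fume_fan 0.8 [542.  14.   6.] [286. 240.]
scene fan_press 0.46 [529.  19. 106.] [293. 210.]
scene glue_pot 0.88 [467. 293.   0.] [385. 300.]
scene glue_pot 0.77 [671. 355.   1.] [335. 366.]
scene heat_press 0.77 [708. 345.  68.] [320. 355.]
scene heat_press 0.61 [485. 258.  66.] [372. 275.]
scene heat_press 0.4 [531.  20. 110.] [293. 209.]
scene mug 0.71 [747. 139.  -0.] [245. 313.]
scene jar 0.9 [ 759. -159.   -1.] [179. 237.]
scene glue_gun 0.89 [792.  -6.   5.] [196. 279.]
scene wood_slice 0.68 [ 359. -158.   -0.] [302. 181.]
1.2 17.0
```

View pics/top0.png

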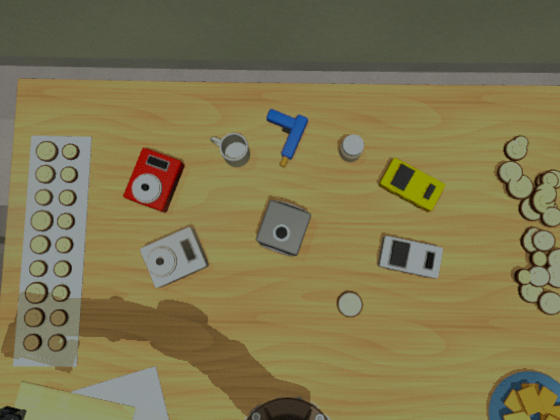

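View pics/scene0.png

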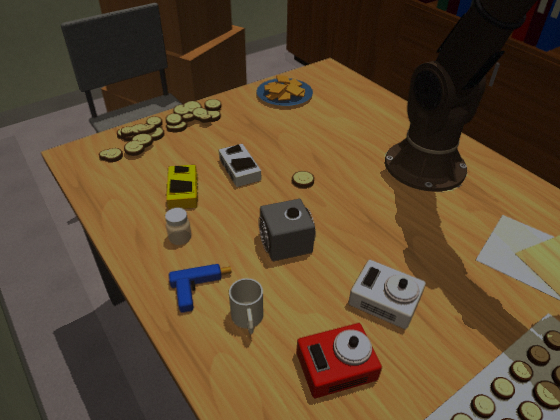

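The candidates, by pixel in the top image, are:
- Power block: white (410,256) or yellow (411,184). I choose white.
- Glue pot: white (174,257) or red (154,180). I choose white.
- Fan: only one, grey, at (284,228). Its button is at (281,233).

Next: a close crop check and the tool's axis.

```bash
python3 - <<'E'
from h import *
from scipy.spatial.transform import Rotation as R
im=cv2.imread('pics/top0.png')
a=im[215:295,130:220];b=im[215:295,370:460]
cv2.imwrite('pics/crop.png',cv2.resize(np.hstack([a,b]),None,fx=4.4,fy=4.4,interpolation=cv2.INTER_CUBIC))
s=sense();print(s['position'],R.from_quat(s['tool_rot']).as_matrix().round(3),s['force'])
E
```

```text
[144.24331302 608.1405855  243.73860387] [[-0.973  0.231  0.   ]
 [ 0.231  0.973  0.   ]
 [-0.     0.    -1.   ]] [ 0.13373115 -0.46597513 -0.23592873]
```

View pics/crop.png

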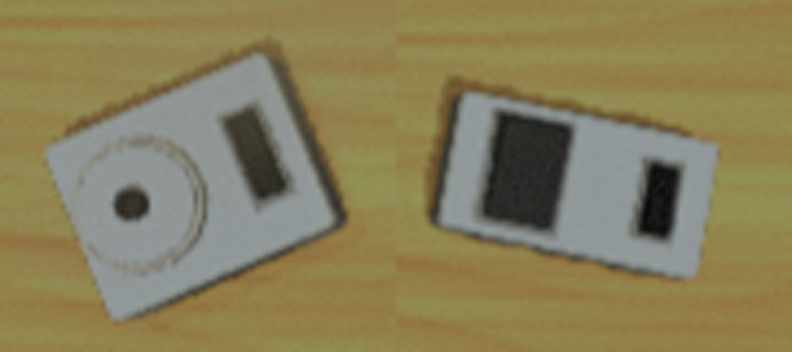

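>>> jog_arm:
  series:
    - [1, 1, -0.8, 0, 0, 0, 0]
    - [1, 1, -0.8, 0, 0, 0, 0]
    - [1, 1, -0.8, 0, 0, 0, 0]
    - [1, 1, -0.8, 0, 0, 0, 0]
    - [1, 1, -0.8, 0, 0, 0, 0]
    - [1, 1, -0.8, 0, 0, 0, 0]
    - [1, 0.4, -0.8, 0, 0, 0, 0]
    - [1, 0, 0, 0, 0, 0, 0]

```text
clock: 2.0
position: [403.1, 374.1, 244.0]
tool_rot: [0.121, 0.993, -0.001, 0.001]
force: [-0.7, -0.1, 0.1]
width: 0.353
grip_force: 0.0
```

The crop shows the white pot, with lid knob at (132,204) and key at (255,155), and the white block, with big rocker at (528,172) and spare at (660,198). Both choices hold. I'll move on and measure the pot from the wrist on the way.

```bash
cat > m.py <<'E'
from h import *
import sys
for cam in ['wrist','top','scene']:
    im=get_image(cam)
    if cam=='wrist': cv2.imwrite(f'pics/w{sense()["clock"]:.2f}.png',im['pixels']); print(im['extrinsics'].round(2).tolist())
    for n in sys.argv[1:]:
        for d in mark_of(n,cam)[:3]:
            print(cam,n,round(d['confidence'],2),world(d['centre'],im['extrinsics']).round(1),px(d['centre'],im).round())
s=sense();print(s['clock'],s['position'].round(1) if hasattr(s['position'],'round') else s['position'])
E
python3 m.py glue_pot heat_press
```

```text
[[0.24, 0.92, 0.3, 321.05], [0.97, -0.23, -0.08, 395.27], [-0.0, 0.31, -0.95, 383.52], [0.0, 0.0, 0.0, 1.0]]
wrist glue_pot 0.81 [463.5 298.3  -0.6] [231. 237.]
wrist glue_pot 0.69 [670.2 357.8  -4.6] [318. 365.]
top glue_pot 0.58 [6.701e+02 3.600e+02 1.000e-01] [156. 182.]
top heat_press 0.7 [711.9 344.1  63.3] [157. 161.]
top heat_press 0.69 [483.4 256.9  59.2] [188. 251.]
scene glue_pot 0.76 [467.4 294.9   0.8] [385. 300.]
scene glue_pot 0.65 [668.7 356.   -0. ] [336. 366.]
scene heat_press 0.78 [706.8 346.3  67.6] [321. 355.]
scene heat_press 0.52 [487.4 257.3  69. ] [372. 274.]
2.45 [397.8 381.7 243.6]
```

>>> jog_arm:
  series:
    - [1, 0.5, -1, 0, 0, 0, 0]
    - [1, 0.5, -1, 0, 0, 0, 0]
    - [1, 0, -1, 0, 0, 0, 0]
    - [1, 0, -1, 0, 0, 0, 0]
    - [1, 0, -1, 0, 0, 0, 0]
    - [1, 0, -1, 0, 0, 0, 0]
    - [1, 0, -1, 0, 0, 0, 0]
    - [1, 0, 0, 0, 0, 0, 0]

```text
clock: 3.25
position: [442.9, 35.0, 244.1]
tool_rot: [0.12, 0.993, -0.001, 0.0]
force: [0.5, 1.5, 0.4]
width: 0.003
grip_force: 0.0
```

```bash
python3 m.py fume_fan fan_press
```

```text
[[0.24, 0.92, 0.3, 361.04], [0.97, -0.23, -0.08, 55.86], [-0.0, 0.31, -0.95, 383.79], [0.0, 0.0, 0.0, 1.0]]
wrist fume_fan 0.8 [546.4  19.5  -0.6] [290. 258.]
wrist fume_fan 0.31 [ 358.  -155.5   -2.1] [ 90. 138.]
top fume_fan 0.78 [547.4  18.4  -3.1] [283. 230.]
top fan_press 0.54 [533.6  22.3 108.8] [281. 231.]
top fan_press 0.5 [470.3 296.8   0.6] [177. 257.]
scene fume_fan 0.98 [543.9  11.7   7.9] [285. 239.]
scene fume_fan 0.73 [ 475.2 -351.3   59.1] [233. 146.]
scene fume_fan 0.65 [ 477.5 -311.2   -1.6] [240. 169.]
scene fan_press 0.44 [530.1  17.8 108.2] [292. 209.]
scene fan_press 0.44 [487.7 255.9  67.6] [371. 275.]
3.7 [443.2  42.3 243.6]
```

>>> jog_arm:
  series:
    - [1, 0, -1, 0, 0, 0, 0]
    - [1, 0, -1, 0, 0, 0, 0]
    - [1, 0, -1, 0, 0, 0, 0]
    - [1, 0, -1, 0, 0, 0, 0]
    - [1, 0, -1, 0, 0, 0, 0]
    - [1, 0, 0, 0, 0, 0, 0]

```text
clock: 4.3
position: [442.3, -215.6, 244.2]
tool_rot: [0.12, 0.993, -0.002, 0.001]
force: [-0.0, -0.0, -0.8]
width: 0.007
grip_force: 0.0
```

```bash
python3 m.py power_block main_press spare_top
```

```text
[[0.24, 0.92, 0.3, 360.37], [0.97, -0.23, -0.08, -194.4], [-0.0, 0.31, -0.95, 383.82], [0.0, 0.0, 0.0, 1.0]]
wrist power_block 0.96 [ 482.3 -301.1   -5.1] [219. 221.]
wrist main_press 0.7 [ 509.  -280.6   57.5] [235. 262.]
wrist spare_top 0.65 [ 473.  -351.3   51.5] [159. 243.]
top power_block 0.75 [ 666.8 -312.1   -2. ] [409. 187.]
top power_block 0.51 [ 4.812e+02 -3.052e+02 -2.000e-01] [407. 257.]
top main_press 0.73 [ 700.6 -295.7   56. ] [407. 170.]
top main_press 0.63 [ 507.5 -276.    55.8] [400. 246.]
top spare_top 0.66 [ 644.6 -350.6   53.4] [429. 192.]
scene power_block 0.81 [ 669.8 -311.3   -1.4] [183. 193.]
scene power_block 0.8 [ 480.3 -308.4    4.5] [240. 169.]
scene power_block 0.54 [ 474.5 -352.8   54.7] [233. 147.]
scene main_press 0.81 [ 507.2 -282.9   57.9] [236. 162.]
scene main_press 0.49 [ 696.7 -295.3   61.2] [174. 182.]
scene spare_top 0.52 [543.7  13.9   6.8] [286. 240.]
scene spare_top 0.47 [ 476.5 -349.9   57. ] [233. 147.]
scene spare_top 0.45 [ 644.  -350.9   53. ] [182. 168.]
4.9 [ 443.3 -208.2  243.8]
```

>>> jog_arm:
  series:
    - [1, 0.7, -0.7, 0, 0, 0, 0.45]
    - [1, 0.72, -0.73, 0, 0, 0, 0]
    - [1, 0, 0, -0.8, 0, 0, 0]
    - [1, 0, 0, -0.8, 0, 0, 0]
    - [1, 0, 0, -0.8, 0, 0, 0]
    - [1, 0, 0, -0.7, 0, 0, 0]
    - [1, 0, 0, 0, 0, 0, 0]
    - [1, 0, 0, 0, 0, 0, 0]

```text
clock: 5.7
position: [513.3, -279.4, 89.2]
tool_rot: [0.085, 0.996, 0.0, -0.0]
force: [0.7, -0.3, 0.8]
width: 0.006
grip_force: 0.0
```

```bash
python3 m.py main_press spare_top; ls pics
```

```text
[[0.17, 0.94, 0.3, 430.44], [0.99, -0.16, -0.05, -264.6], [-0.0, 0.31, -0.95, 229.0], [0.0, 0.0, 0.0, 1.0]]
wrist main_press 0.57 [ 505.4 -280.9   54.4] [275. 244.]
wrist spare_top 0.64 [ 472.2 -353.8   49.8] [128. 204.]
top main_press 0.6 [ 702.  -292.4   58.8] [406. 169.]
top main_press 0.59 [ 508.  -272.6   57.4] [399. 245.]
top spare_top 0.58 [ 648.6 -350.6   50.7] [429. 191.]
top spare_top 0.18 [532.1  19.2 108.2] [282. 232.]
scene main_press 0.68 [ 506.4 -284.4   54. ] [236. 162.]
scene main_press 0.5 [ 698.5 -293.6   59.2] [174. 183.]
scene spare_top 0.61 [ 645.3 -354.4   54.2] [181. 167.]
6.15 [ 513.6 -279.4   89.4]
crop.png
scene0.png
top0.png
w2.05.png
w3.30.png
w4.35.png
w5.75.png
```

>>> jog_arm:
  series:
    - [1, 0, 0, -0.2, 0, 0, 0]
    - [1, 0, 0, -0.1, 0, 0, 0]
    - [1, 0, 0, -0.06, 0, 0, 0]
    - [1, 0, 0, -0.04, 0, 0, 0]
    - [1, 0, 0, -0.04, 0, 0, 0]

```text
clock: 6.65
position: [514.0, -279.4, 66.8]
tool_rot: [0.085, 0.996, -0.0, 0.001]
force: [3.5, 0.7, 4.4]
width: 0.005
grip_force: 2.2
```

>>> jog_arm:
  series:
    - [1, 0, 0, -0.03, 0, 0, 0]
    - [1, 0, 0, 0, 0, 0, 0]

```text
clock: 6.85
position: [514.0, -279.5, 65.4]
tool_rot: [0.085, 0.996, -0.0, 0.001]
force: [3.4, 0.5, 3.0]
width: 0.008
grip_force: 1.7
```

>>> jog_arm:
  series:
    - [1, 0, 0, -0.03, 0, 0, 0]
    - [1, 0, 0, 0, 0, 0, 0]

```text
clock: 7.05
position: [514.1, -279.6, 64.9]
tool_rot: [0.085, 0.996, -0.0, 0.001]
force: [2.8, 1.5, 13.1]
width: 0.007
grip_force: 6.7
```

>>> jog_arm:
  series:
    - [1, 0, 0, -0.02, 0, 0, 0]
    - [1, 0, 0, 0, 0, 0, 0]

```text
clock: 7.25
position: [514.1, -279.6, 64.6]
tool_rot: [0.085, 0.996, 0.0, 0.001]
force: [0.0, 2.3, 22.1]
width: 0.003
grip_force: 10.6
```

>>> jog_arm:
  series:
    - [1, 0, 0, -0.02, 0, 0, 0]
    - [1, 0, 0, 0, 0, 0, 0]

```text
clock: 7.45
position: [514.2, -279.6, 64.3]
tool_rot: [0.085, 0.996, 0.0, 0.001]
force: [-1.9, 4.6, 31.3]
width: 0.006
grip_force: 14.7
```

The force rose stiffly from 3 N to 31 N at tip height 47 to 48 mm, so the rocker is on its stop. I'll lift and check.

>>> jog_arm:
  series:
    - [1, 0, 0, 0.3, 0, 0, 0]
    - [1, 0, 0, 0.8, 0, 0, 0]
    - [1, -0.4, 0, 1, 0, 0, 0]
    - [1, -0.8, 0.3, 1, 0, 0, 0]
    - [1, 0, 0.3, 0, 0, 0, 0]
    - [1, 0, 0, 0, 0, 0, 0]

```text
clock: 8.05
position: [463.5, -251.2, 201.8]
tool_rot: [0.084, 0.996, 0.001, 0.0]
force: [0.6, 0.1, -0.8]
width: 0.003
grip_force: 0.0
```

```bash
python3 m.py main_press spare_top; python3 - <<'E'
import cv2,glob,os
a=cv2.imread('pics/w4.35.png');b=cv2.imread(max(glob.glob('pics/w*.png'),key=os.path.getmtime))
import numpy as np
c=np.hstack([a[120:360,80:340],b[120:360,80:340]]);cv2.imwrite('pics/cmp.png',cv2.resize(c,None,fx=1.5,fy=1.5))
E
```

```text
[[0.17, 0.94, 0.3, 380.48], [0.99, -0.16, -0.05, -236.72], [0.0, 0.31, -0.95, 341.61], [0.0, 0.0, 0.0, 1.0]]
wrist main_press 0.59 [ 512.5 -279.6   46.6] [259. 251.]
wrist spare_top 0.65 [ 471.9 -348.1   50.6] [173. 223.]
top main_press 0.92 [ 700.3 -292.6   58.4] [406. 170.]
top main_press 0.5 [ 506.5 -274.8   46.5] [399. 246.]
top spare_top 0.31 [469.5 295.6   2.3] [177. 257.]
top spare_top 0.19 [ 507.7 -273.    49.3] [398. 246.]
scene main_press 0.66 [ 698.7 -297.9   60.6] [173. 182.]
scene main_press 0.58 [ 507.9 -281.6   49.6] [236. 164.]
scene spare_top 0.47 [ 646.9 -350.9   51.2] [182. 168.]
scene spare_top 0.46 [ 475.  -351.4   52.4] [233. 148.]
8.5 [ 464.2 -253.2  200.6]
```

View pics/cmp.png

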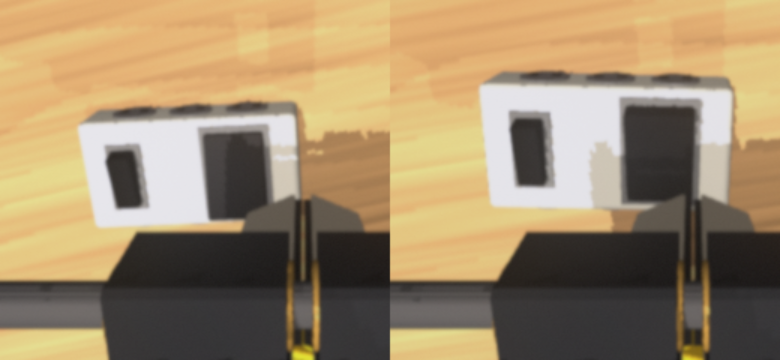

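The right half shows the big rocker at (660,155) now dipping on its far (+x) end. The press point is at z≈47, so it is on. The spare at (528,150) is unchanged. Next is the fan.

>>> jog_arm:
  series:
    - [1, 0.22, 0.9, 0, 0, 0, 0]
    - [1, 0.22, 0.9, 0, 0, 0, 0]
    - [1, 0.22, 0.9, 0, 0, 0, 0]
    - [1, 0.22, 0.9, 0, 0, 0, 0]
    - [1, 0.22, 0.9, 0, 0, 0, 0]
    - [1, 0.25, 0.98, 0, 0, 0, 0]
    - [1, 0, 0, -0.5, 0, 0, 0]
    - [1, 0, 0, -0.5, 0, 0, 0]

```text
clock: 9.3
position: [532.6, 22.8, 150.7]
tool_rot: [0.083, 0.997, 0.0, 0.001]
force: [-0.5, -0.4, -0.0]
width: 0.003
grip_force: 0.0
```

>>> jog_arm:
  series:
    - [1, 0, 0, -0.36, 0, 0, 0]
    - [1, 0, 0, 0, 0, 0, 0]

```text
clock: 9.5
position: [530.1, 20.4, 130.9]
tool_rot: [0.085, 0.996, -0.001, -0.002]
force: [0.3, 0.1, 0.1]
width: 0.005
grip_force: 0.0
```

```bash
python3 m.py fan_press; cp $(ls -t pics/w*.png|head -1) pics/fan.png
```

```text
[[0.17, 0.94, 0.3, 447.77], [0.99, -0.16, -0.05, 35.4], [-0.0, 0.3, -0.95, 271.0], [0.0, 0.0, 0.0, 1.0]]
wrist fan_press 0.96 [532.9  20.9 106.2] [283. 270.]
scene fan_press 0.67 [543.2  13.7   5.3] [286. 240.]
scene fan_press 0.5 [532.8  16.6 106.2] [291. 210.]
9.8 [532.4  20.4 134.2]
```

View pics/fan.png

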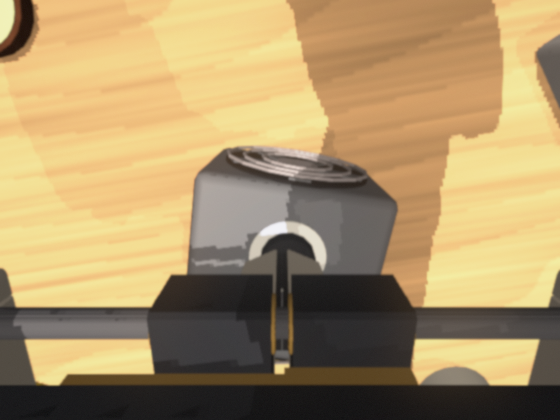

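The fingertips at (283,255) sit right over the button, whose white ring is centred near (287,250).

>>> jog_arm:
  series:
    - [1, 0, 0, -0.14, 0, 0, 0]
    - [1, 0, 0, -0.08, 0, 0, 0]
    - [1, 0, 0, -0.04, 0, 0, 0]
    - [1, 0, 0, -0.04, 0, 0, 0]
    - [1, 0, 0, 0, 0, 0, 0]

```text
clock: 10.3
position: [531.6, 20.6, 117.9]
tool_rot: [0.085, 0.996, -0.0, -0.0]
force: [-0.5, -0.3, -0.0]
width: 0.002
grip_force: 0.0
```

>>> jog_arm:
  series:
    - [1, 0, 0, -0.04, 0, 0, 0]
    - [1, 0, 0, 0, 0, 0, 0]

```text
clock: 10.5
position: [531.6, 20.5, 116.3]
tool_rot: [0.085, 0.996, 0.0, -0.0]
force: [-1.3, -0.1, 3.4]
width: 0.0
grip_force: 2.1
```

>>> jog_arm:
  series:
    - [1, 0, 0, -0.02, 0, 0, 0]
    - [1, 0, 0, 0, 0, 0, 0]

```text
clock: 10.7
position: [531.7, 20.5, 116.2]
tool_rot: [0.085, 0.996, 0.0, 0.0]
force: [-4.8, 0.4, 16.5]
width: 0.006
grip_force: 8.2
```

>>> jog_arm:
  series:
    - [1, 0, 0, -0.02, 0, 0, 0]
    - [1, 0, 0, 0, 0, 0, 0]

```text
clock: 10.9
position: [531.7, 20.5, 116.0]
tool_rot: [0.085, 0.996, 0.001, 0.0]
force: [-8.7, 0.4, 27.8]
width: 0.008
grip_force: 14.0
```

>>> jog_arm:
  series:
    - [1, 0, 0, 0.3, 0, 0, 0]
    - [1, 0, 0, 0.7, 0, 0, 0]
    - [1, 0, 0, 0.5, 0, 0, -1]
    - [1, 0, 0.5, 0, 0, 0, -1]
    - [1, -0.2, 0.7, 0, 0, 0, -1]
    - [1, -0.2, 0.7, 0, 0, 0, -1]
    - [1, -0.2, 0.8, 0, 0, 0, -1]
    - [1, -0.2, 0.8, 0, 0, 0, -1]

```text
clock: 11.7
position: [491.0, 196.8, 189.1]
tool_rot: [0.486, 0.874, 0.0, -0.0]
force: [0.5, 0.0, -0.2]
width: 0.004
grip_force: 0.0
```

>>> jog_arm:
  series:
    - [1, -0.1, 0.8, 0, 0, 0, -0.9]
    - [1, 0, 0, 0, 0, 0, 0]
    - [1, 0, 0, 0, 0, 0, 0]

```text
clock: 12.0
position: [486.1, 236.5, 188.8]
tool_rot: [0.535, 0.845, -0.0, 0.0]
force: [0.5, -0.8, -1.1]
width: 0.008
grip_force: 0.0
```

```bash
python3 m.py heat_press glue_pot fan_press; cp $(ls -t pics/w*.png|head -1) pics/pot.png
python3 - <<'E'
from h import *
from scipy.spatial.transform import Rotation as R
s=sense();y=R.from_quat(s['tool_rot']).as_matrix()[:,1];print(y,np.arctan2(y[1],y[0]),s['joints'])
im=get_image('wrist')
T=im['extrinsics'];K=np.array([[im['fx'],0,im['cx']],[0,im['fy'],im['cy']],[0,0,1]])
for d in regions_of('heat_press','wrist')[:3]:
    m=d['region'].astype(np.uint8);r=cv2.minAreaRect(np.argwhere(m)[:,::-1].astype(np.float32));print(d['confidence'],m.sum(),r)
E
```

```text
[[0.9, 0.41, 0.13, 449.93], [0.43, -0.86, -0.28, 312.89], [-0.0, 0.31, -0.95, 328.48], [0.0, 0.0, 0.0, 1.0]]
wrist glue_pot 0.92 [469.4 299.9   1.3] [295. 115.]
wrist glue_pot 0.71 [668.1 358.7  -5.5] [514. 150.]
top heat_press 0.68 [708.3 343.6  65.8] [157. 162.]
top glue_pot 0.96 [667.1 359.    0.8] [156. 183.]
top glue_pot 0.63 [ 506.1 -276.7   47. ] [400. 246.]
top fan_press 0.48 [531.3  21.8 100.7] [281. 233.]
scene heat_press 0.77 [708.2 345.4  64.4] [320. 356.]
scene heat_press 0.5 [485.4 256.9  70.2] [372. 274.]
scene glue_pot 0.94 [4.670e+02 2.927e+02 2.000e-01] [384. 299.]
scene glue_pot 0.6 [668.9 359.6   2.7] [337. 367.]
scene glue_pot 0.59 [ 475.8 -352.4   54.3] [232. 148.]
12.6 [486.8 235.4 189.2]
[9.06012702e-01 4.23250474e-01 1.42389817e-04] 0.43703000040350026 [-0.9942018   0.38713653  0.59925811  1.88534501 -0.2653052   0.94831577
  0.1638862 ]
```

View pics/pot.png

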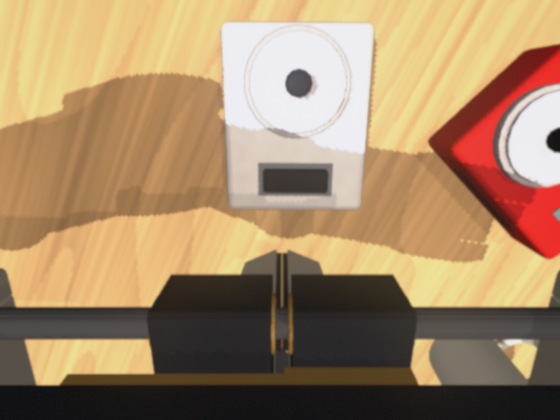

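The picture shows the white pot with its knob at (298,83) and key centre at (295,180), square to the image. The fan button is at 100.7 mm, so it is down. I'll intersect the key pixel's ray with z=65.

```bash
cat > ray.py <<'E'
from h import *
def hit(im,u,v,z):
    K=np.array([[im['fx'],0,im['cx']],[0,im['fy'],im['cy']],[0,0,1]])
    q=cv2.undistortPoints(np.array([[[u,v]]],float),K,np.array(im['D'],float))[0,0]
    T=im['extrinsics'];d=T[:3,:3]@np.r_[q,1];return T[:3,3]+d*(z-T[2,3])/d[2]
E
python3 - <<'E'
from ray import *
im=get_image('wrist')
for u,v in [(295,180),(263,181),(328,180)]: print(hit(im,u,v,65))
print(hit(im,298,77,88)); print(sense()['position'])
E
```

```text
[487.04824587 258.46751872  65.        ]
[465.35222317 247.44650735  65.        ]
[509.75089257 269.09748003  65.        ]
[456.43684761 324.38664953  88.        ]
[486.68826911 235.54448759 189.18822343]
```

>>> jog_arm:
  series:
    - [1, 0, 0.45, 0, 0, 0, 0.1]
    - [1, 0, 0, -0.8, 0, 0, 0]
    - [1, 0, 0, -0.7, 0, 0, 0]
    - [1, 0, 0, -0.4, 0, 0, 0]
    - [1, 0, 0, 0, 0, 0, 0]
    - [1, 0, 0, 0, 0, 0, 0]

```text
clock: 13.35
position: [486.9, 258.5, 94.5]
tool_rot: [0.531, 0.847, -0.0, 0.0]
force: [0.1, 0.3, -0.2]
width: 0.003
grip_force: 0.0
```

```bash
python3 - <<'E'
from h import *
im=get_image('wrist');cv2.imwrite('pics/pot2.png',im['pixels']);s=sense();p=s['position'];print(p,s['clock'],wpx([487,258.4,65],im),wpx([p[0],p[1],p[2]-17],im))
E
```

```text
[487.40142346 258.64601884  95.17705367] 13.4 [281.95828022 261.13315876] [282.93952246 273.22661209]
```

View pics/pot2.png

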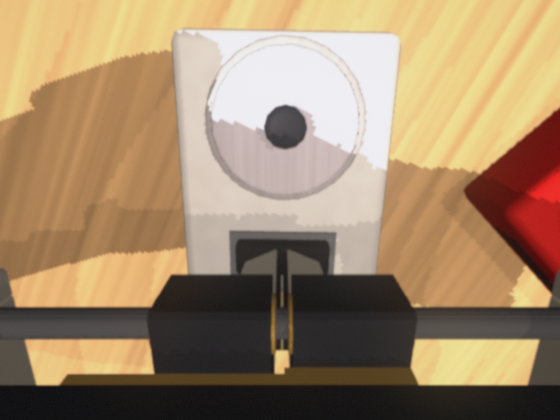

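The fingertips sit centred between the key's ends at (236–330, ~250). Now I'll press.

>>> jog_arm:
  series:
    - [1, 0, 0, -0.16, 0, 0, 0]
    - [1, 0, 0, -0.06, 0, 0, 0]
    - [1, 0, 0, -0.05, 0, 0, 0]
    - [1, 0, 0, -0.04, 0, 0, 0]
    - [1, 0, 0, -0.04, 0, 0, 0]
    - [1, 0, 0, 0, 0, 0, 0]

```text
clock: 14.0
position: [486.7, 258.1, 76.6]
tool_rot: [0.531, 0.847, 0.0, 0.0]
force: [-0.8, -0.3, 0.3]
width: 0.004
grip_force: 0.0
```

>>> jog_arm:
  series:
    - [1, 0, 0, -0.03, 0, 0, 0]
    - [1, 0, 0, 0, 0, 0, 0]

```text
clock: 14.2
position: [486.8, 258.1, 76.2]
tool_rot: [0.531, 0.847, 0.0, -0.0]
force: [-5.0, -0.5, 15.4]
width: 0.005
grip_force: 7.7
```

>>> jog_arm:
  series:
    - [1, 0, 0, -0.03, 0, 0, 0]
    - [1, 0, 0, 0, 0, 0, 0]

```text
clock: 14.4
position: [486.9, 258.1, 75.9]
tool_rot: [0.531, 0.847, 0.001, -0.001]
force: [-10.3, -3.3, 32.5]
width: 0.009
grip_force: 16.7
```

>>> jog_arm:
  series:
    - [1, 0, 0, 0.3, 0, 0, 0]
    - [1, 0, 0, 0.8, 0, 0, 0]
    - [1, 0, 0, 1, 0, 0, 0]
    - [1, 0, -0.5, 1, 0, 0, 0]
    - [1, 0, -0.5, 0, 0, 0, 0]
    - [1, 0, 0, 0, 0, 0, 0]

```text
clock: 15.0
position: [487.6, 207.2, 225.0]
tool_rot: [0.533, 0.846, 0.001, 0.001]
force: [0.1, -0.1, -0.4]
width: 0.003
grip_force: 0.0
```

```bash
python3 m.py heat_press fan_press main_press spare_top glue_pot fume_fan; python3 - <<'E'
from h import *
im=get_image('scene')['pixels'];a=cv2.imread('pics/scene0.png')
cv2.imwrite('pics/end.png',np.vstack([x[130:330,200:440] for x in (a,im)]).repeat(1,0)); 
c=np.hstack([a[130:330,200:440],im[130:330,200:440]]);cv2.imwrite('pics/end.png',cv2.resize(c,None,fx=1.66,fy=1.66))
E
```

```text
[[0.9, 0.41, 0.14, 450.57], [0.43, -0.86, -0.28, 283.19], [0.0, 0.31, -0.95, 364.72], [0.0, 0.0, 0.0, 1.0]]
wrist heat_press 0.81 [486.2 256.3  58.8] [305. 141.]
wrist glue_pot 0.93 [469.1 297.4  -1. ] [304.  86.]
wrist glue_pot 0.89 [670.7 358.6  -3.1] [510. 120.]
top heat_press 0.51 [710.  344.9  61.2] [157. 162.]
top fan_press 0.58 [529.7  21.8 101.2] [281. 233.]
top fan_press 0.37 [ 364.7 -154.2    4.8] [349. 301.]
top main_press 0.89 [ 509.8 -275.6   48.8] [399. 245.]
top main_press 0.76 [ 698.7 -292.6   56.8] [406. 171.]
top spare_top 0.66 [ 649.5 -351.3   52.8] [429. 190.]
top spare_top 0.54 [ 473.9 -348.9   50. ] [429. 260.]
top glue_pot 0.57 [670.  356.4   1.6] [157. 182.]
top glue_pot 0.42 [531.8  22.8 100.5] [281. 232.]
top fume_fan 0.61 [547.2  16.1  -1.5] [284. 230.]
scene heat_press 0.75 [708.6 343.5  67. ] [319. 355.]
scene heat_press 0.62 [488.1 256.1  62. ] [371. 276.]
scene fan_press 0.71 [485.2 256.4  62. ] [372. 276.]
scene fan_press 0.56 [530.7  15.4 102.5] [292. 211.]
scene main_press 0.81 [ 508.3 -286.6   46.6] [235. 164.]
scene main_press 0.78 [ 701.5 -298.4   61.3] [172. 182.]
scene spare_top 0.58 [ 644.9 -354.6   54.5] [182. 167.]
scene spare_top 0.41 [ 476.  -351.9   57.7] [232. 147.]
scene glue_pot 0.91 [467.6 294.9   1.9] [385. 300.]
scene glue_pot 0.82 [669.3 353.8   4.2] [335. 364.]
scene fume_fan 0.88 [543.3  13.6   7.2] [286. 240.]
scene fume_fan 0.75 [ 759.  -156.8    2.7] [180. 236.]
16.05 [486.7 210.7 223.4]
```

View pics/end.png

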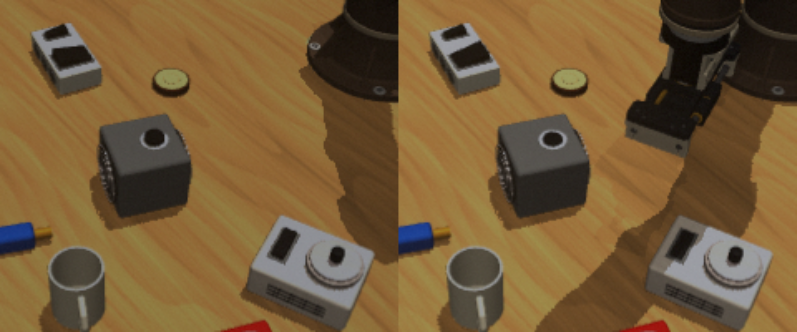

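The right half shows the rocker at (473,50) tilted over, the fan button at (552,140) and the pot key at (683,245) both down. Nothing else has moved, so I'm handing in.

```bash
python3 -c "
from cell import *
print(finish_job())"
```

```text
the job is handed in; nothing more can be done
None
```

The big rocker, the fan button and the pot key were pressed fully on in that order, and the job is handed in at about 16 s; in the last camera check all three were down, the small rocker was still on, and nothing had visibly moved.

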